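Shim the rocking decorating turntable

TASK

The decorating turntable rocks because one of its four feet, the one nearest the three flat aluminium shims, hangs clear of the bench. Slide shims flat under the middle of that foot, gently, one at a time and each on top of the last, only until they carry the foot snugly (one may be enough). Then press down firmly (about 10 N) for a moment on the end of the arm over that foot to check that it no longer gives, and let go; leave the terracotta cup where it is.

Things in the scene. Friction and masses are not known exactly. Their poses are not given: they have to be found in the camera images.
- stand: Turntable: black ringed disc, 170 mm across, top 80 mm above the bench (it does not spin), on a grey cross-shaped stand with four feet, each 130 mm from the centre. Origin on the bench under the centre; its x axis points away from the hanging foot, whose arm lies along -x. It cannot slide; it only rocks about the line through its +y and -y feet. The +x foot rests on a packing tile.
- stand_foot (a point): Lowest point of the hanging foot, a rubber ball foot 32 mm across under the end of its arm (30 mm wide, underside 38 mm above the bench). Its gap to the bench takes one or two shims laid flat on one another, not more; the last one is snug: it lifts the foot by about 0.7 mm and bears its load of about 3 N.
- stand_pad (a point): Point on the flat top of the arm right over the hanging foot, 130 mm from the stand's centre, about 50 mm above the bench and 45 mm outside the disc's edge: where to press. While the foot hangs, more than about 4 N here tips it down until the foot meets the shim or bench; once shimmed, it hardly gives.
- shim1_mid (a point): Flat aluminium shim, 110 x 30 x 6 mm (its x, y, z), 50 g, alike with the other two; point at its centre, 3 mm above its underside. Starts flat on the bench.
- shim2_mid (a point): Flat aluminium shim, 110 x 30 x 6 mm (its x, y, z), 50 g, alike with the other two; point at its centre, 3 mm above its underside. Starts flat on the bench.
- shim3_mid (a point): Flat aluminium shim, 110 x 30 x 6 mm (its x, y, z), 50 g, alike with the other two; point at its centre, 3 mm above its underside. Starts flat on the bench.
- cup: Terracotta cup, 76 mm across, 100 mm high, a bystander; origin under its centre.
Things that resemble listed ones, but are neither listed nor needed, are in the scene too. What is shaped like the part that bears shim2_mid but green or red is not meant.

How it is judged:
On the way, in this order (a step that is already met when the one before it is completed fails the run):
1. a shim is under the hanging foot (((x of stand_foot in the frame of shim1 between -0.045 and 0.045 m and y of stand_foot in the frame of shim1 between -0.012 and 0.012 m and height (world z) of shim1_mid below 0.03 m) or (x of stand_foot in the frame of shim2 between -0.045 and 0.045 m and y of stand_foot in the frame of shim2 between -0.012 and 0.012 m and height (world z) of shim2_mid below 0.03 m) or (x of stand_foot in the frame of shim3 between -0.045 and 0.045 m and y of stand_foot in the frame of shim3 between -0.012 and 0.012 m and height (world z) of shim3_mid below 0.03 m))), for 0.2 s.
2. the stand is pressed down with at least 5 N while the shims take the load and the foot stays within 2 mm of its starting place (contact force between the fingers and stand above 5 N and distance of stand_foot from where it was at the start of the episode below 0.002 m and ((contact force between shim1 and stand above 4.5 N and x of stand_foot in the frame of shim1 between -0.045 and 0.045 m and y of stand_foot in the frame of shim1 between -0.012 and 0.012 m) or (contact force between shim2 and stand above 4.5 N and x of stand_foot in the frame of shim2 between -0.045 and 0.045 m and y of stand_foot in the frame of shim2 between -0.012 and 0.012 m) or (contact force between shim3 and stand above 4.5 N and x of stand_foot in the frame of shim3 between -0.045 and 0.045 m and y of stand_foot in the frame of shim3 between -0.012 and 0.012 m))), for 0.2 s.
At the end, for the whole second after the job is handed in: The foot rests on shims that bear its load (at least 1 N), the foot's point at least 10 mm in from the end and 3 mm in from the side of the top shim, and within 2 mm of where it hung at the start; stand and shims are at rest (distance of stand_foot from where it was at the start of the episode below 0.002 m and ((contact force between shim1 and stand above 1 N and x of stand_foot in the frame of shim1 between -0.045 and 0.045 m and y of stand_foot in the frame of shim1 between -0.012 and 0.012 m) or (contact force between shim2 and stand above 1 N and x of stand_foot in the frame of shim2 between -0.045 and 0.045 m and y of stand_foot in the frame of shim2 between -0.012 and 0.012 m) or (contact force between shim3 and stand above 1 N and x of stand_foot in the frame of shim3 between -0.045 and 0.045 m and y of stand_foot in the frame of shim3 between -0.012 and 0.012 m)) and angular speed of stand below 0.02 rad/s and linear speed of each of shim1, shim2, shim3 below 0.01 m/s); the robot touches nothing.
It fails at once if a finger pushes the stand with more than 30 N (contact force between the fingers and stand above 30 N).
It fails at once if a shim is forced against the stand with more than 30 N (contact force between any of shim1, shim2, shim3 and stand above 30 N).
It fails at once if the cup is shifted by more than 30 mm (distance of cup from where it was at the start of the episode above 0.03 m).
It also fails if it takes over 72 s, if anything falls off the work surface, if the arm or the gripper's body presses on something with over 40 N, if the wrist force passes 120 N, or if a joint passes its speed limit or range.

ROBOT

A 6-joint arm with a two-finger parallel gripper is mounted at the origin on the work surface. World frame = base frame: x ahead of the robot, y to its left, z up, the work surface at z = 0. Lengths are in m, angles in rad, forces in N, time in s.
With the tool pointing down it reaches from about 0.425 to 0.95 m from the base axis. Payload 3.5 kg.
Tool frame: the origin (TCP) lies at the very end of the fingers, on their centre line; the grasp point (between the pads) lies 19 mm behind it (robot.grip_depth is the distance from the TCP to the grasp point, in m); z points along the fingers, x is the direction in which the jaws open and shut, and the axes are right-handed (so a half turn about z gives the same grasp; the last joint's range is limited). The gripper opens to 85 mm and grips with 20 to 120 N. Pads are 22 mm wide; open, the fingers measure 114 mm over their backs; the gripper's body (76 mm by 85 mm) begins 54 mm behind the grasp point. The pads swing forward as they close: fully open they stand 13 mm farther back than shut.
Start: joints at [0.98, 0.286, 1.577, -0, 1.279, -0.15], TCP at [0.288, 0.61, 0.231] pointing down, gripper open.
Joint ranges: [-2.77, 2.77], [-0.9, 2.22], [0.21, 2.48], [-1.53, 4.67], [0.24, 2.81], [-2.84, 2.84]. Speed limits (rad/s): [2.79, 2.79, 3.14, 3.14, 3.14, 3.14].

INTERFACE

Orientations are given as a unit quaternion [x, y, z, w].
In Python, from bench import robot gives the robot as it stands. Calls block until the motion is done:
- robot.movep(position, orientation): joint-space move of the TCP to a pose.
- robot.move_straight(position, speed=0.15, rotation=None, force_limit=None): straight line of the TCP; rotation=None keeps the orientation; speed is the mean speed in m/s. With force_limit (N) it stops when the force on the tool has changed by that much, and returns True; else False.
- robot.movej(angles): joint-space move.
- robot.command_gripper(opening, f_grip=None): finger opening in m; f_grip is the grip in N (None keeps the last); returns when the fingers have stopped.
- robot.dwell(seconds).
- robot.solve_ik(position, orientation): joint angles nearest the present ones, or None.
- robot.get_obs(): the state.
- robot.camera(name): name is "side" or "top"; returns the picture (400x640x3 uint8, red, green, blue); there is no depth.
- robot.camera_info(name): a dict with "K" (3x3 intrinsics, pixels), "k1" (the pictures are not rectified: a ray, as slopes to the right and down, at radius r is drawn at 1 + k1 r^2 times it, then the intrinsics apply), "world_from_camera" (4x4, takes a point from camera to world coordinates). Camera axes: x right, y down, z forward; pixel columns grow to the right and rows downward; lengths in m; the calibration is good to about 2 mm. A picture is of the moment at which its call begins. camera_info takes no time and is no camera call.
A pose or a line that the arm cannot do raises robot.IKError and nothing moves.
- robot.sign_off(): hands the job in, once; it reports no verdict.
The state is a dict: "t": time; "joint_positions": joint angles; "qvel": joint speeds; "joint_torque": joint torques, N m; "eef_pos": TCP position; "tcp_rot": TCP orientation; "contact_force": force on the tool from outside, world axes, zero at the start; "torque": the same for the moment, N m; "width": finger opening in m.
Only numpy, scipy, OpenCV 4.12 (cv2) and the standard library are available. Lean on these libraries where they do the work, as an engineer would, in place of code of your own. Each camera call takes 0.05 s, during which the arm holds its last target. There are 200 camera calls.

## Working session

There is one attempt and no reset: what is moved stays moved. The work goes in short steps, each a Python script; the robot and the scene stay as the last script left them, time stands still between calls to the robot, and variables do not carry over. Pictures are saved under pics/ and viewed, about 8 in all and at most 12, crops included, and the job is handed in when it is done.

```bash
mkdir -p pics; ls; python3 - <<'E'
from bench import robot
import cv2
for n in("side","top"):
    im=robot.camera(n); cv2.imwrite(f"pics/{n}0.png",im[:,:,::-1]); i=robot.camera_info(n); print(n,i)
print(robot.get_obs())
E
```

```text
pics
side {'K': array([[404.7887024 ,   0.        , 316.3182582 ],
       [  0.        , 404.7887024 , 194.13581298],
       [  0.        ,   0.        ,   1.        ]]), 'k1': -0.08412557454528366, 'world_from_camera': array([[-0.98045404, -0.12720023,  0.15009991,  0.42992827],
       [-0.1958362 ,  0.55756414, -0.80670342,  0.57295101],
       [ 0.01892254, -0.82033062, -0.57157642,  0.54373782],
       [ 0.        ,  0.        ,  0.        ,  1.        ]])}
top {'K': array([[386.65808969,   0.        , 314.78019872],
       [  0.        , 386.65808969, 205.33693883],
       [  0.        ,   0.        ,   1.        ]]), 'k1': -0.023996245553042948, 'world_from_camera': array([[-0.05818856, -0.97204054,  0.22748909,  0.36954456],
       [-0.99829863,  0.05750958, -0.00961769, -0.12025951],
       [-0.00373402, -0.22766169, -0.97373313,  0.90931337],
       [ 0.        ,  0.        ,  0.        ,  1.        ]])}
{'t': 0.1, 'joint_positions': array([ 9.80037106e-01,  2.87089589e-01,  1.57802294e+00,  1.85367762e-05,
        1.27860607e+00, -1.50002849e-01]), 'qvel': array([-0.00130782, -0.00287534, -0.00143417,  0.00099625, -0.00093172,
       -0.00054352]), 'joint_torque': array([ 1.24309649e-03, -4.07296371e+01, -2.93699670e+01, -1.05606509e-04,
        3.41757324e-03, -1.59727996e-06]), 'eef_pos': array([0.28760916, 0.61000729, 0.23008131]), 'tcp_rot': array([ 8.44578861e-01,  5.35430123e-01, -9.76312279e-04,  4.20476360e-04]), 'contact_force': array([-0.3154535 ,  0.23632067,  0.67395468]), 'torque': array([-0.02330548, -0.02423503, -0.03942953]), 'width': 0.08530003789822484}
```

View pics/top0.png

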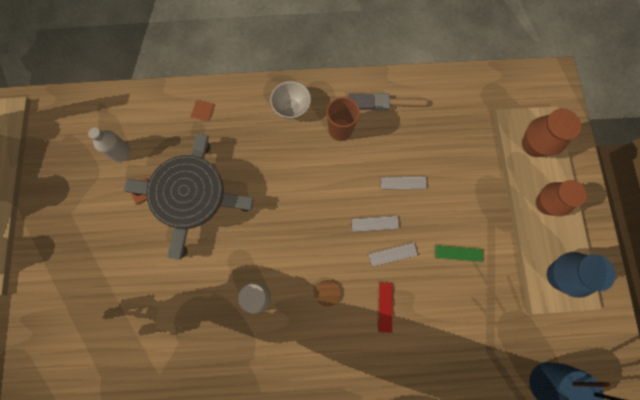

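View pics/side0.png

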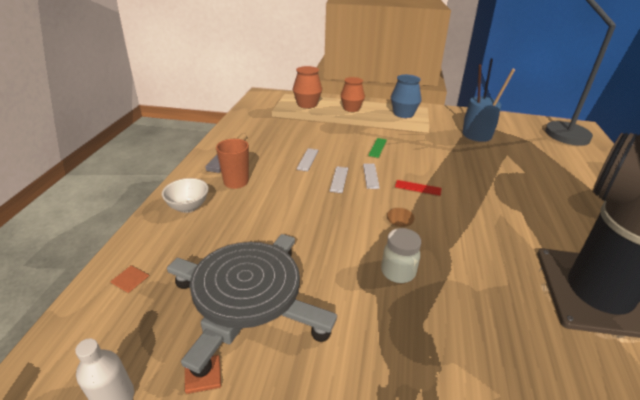

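```bash
cat > h.py <<'E'
import numpy as np, cv2
from bench import robot
from scipy.spatial.transform import Rotation as R
def ray(n,px):
    c=robot.camera_info(n); k=c["k1"]; T=c["world_from_camera"]
    dist=np.array([k,0,0,0,0.])
    u=cv2.undistortPoints(np.array(px,float).reshape(-1,1,2),c["K"],dist,None,None).reshape(-1,2)
    d=np.c_[u,np.ones(len(u))]@T[:3,:3].T
    return T[:3,3],d
def onplane(n,px,z):
    o,d=ray(n,px); return o+d*((z-o[2])/d[:,2])[:,None]
def pix(n,p):
    c=robot.camera_info(n); T=np.linalg.inv(c["world_from_camera"])
    return cv2.projectPoints(np.array(p,float).reshape(-1,1,3),cv2.Rodrigues(T[:3,:3])[0],T[:3,3],c["K"],np.array([c["k1"],0,0,0,0.]))[0].reshape(-1,2)
def rect(n,box,z,m):  # mask contour inside box -> centre, long-axis yaw, size on plane z
    x0,y0,x1,y1=box; s=np.zeros_like(m); s[y0:y1,x0:x1]=m[y0:y1,x0:x1]
    c=max(cv2.findContours(s,cv2.RETR_EXTERNAL,cv2.CHAIN_APPROX_NONE)[0],key=cv2.contourArea)
    p=onplane(n,c.reshape(-1,2),z)[:,:2]
    b=cv2.boxPoints(cv2.minAreaRect((p*1000).astype(np.float32)))/1000
    e=[b[1]-b[0],b[2]-b[1]]; e=sorted(e,key=np.linalg.norm)
    return b.mean(0),np.arctan2(e[1][1],e[1][0]),[np.linalg.norm(v) for v in e]
def quat(yaw): # tool down, jaw (tool x) along yaw
    return (R.from_euler('z',yaw)*R.from_euler('x',np.pi)).as_quat()
E
python3 - <<'E'
from h import *
im=cv2.imread("pics/top0.png"); hsv=cv2.cvtColor(im,cv2.COLOR_BGR2HSV)
m=((hsv[...,1]<60)&(hsv[...,2]>110)).astype(np.uint8)*255
for b in[(370,165,440,200),(340,205,408,240),(360,238,425,272)]:
    print(rect("top",b,.006,m))
ms=(hsv[...,1]<60).astype(np.uint8)*255
d=np.zeros_like(ms); d[120:270,115:262]=ms[120:270,115:262]
cv2.imwrite("pics/m.png",cv2.resize(np.hstack([cv2.cvtColor(d[120:270,110:270],cv2.COLOR_GRAY2BGR),im[120:270,110:270]]),None,fx=2.5,fy=2.5,interpolation=cv2.INTER_CUBIC))
print("disc",onplane("top",[(185,190.5)],.08), "arm ends",onplane("top",[(126,187),(252,203),(200,135),(177,258)],.05))
print("cup",onplane("side",[(234,184)],0), "jar",onplane("side",[(401,275)],0))
E
```

```text
(array([ 0.6249219 , -0.34713164], dtype=float32), np.float32(1.5121593), [np.float32(0.027899116), np.float32(0.10864088)])
(array([ 0.5283359 , -0.26854527], dtype=float32), np.float32(-1.5582037), [np.float32(0.029143497), np.float32(0.10902001)])
(array([ 0.45305765, -0.30339757], dtype=float32), np.float32(-1.3897696), [np.float32(0.028591776), np.float32(0.1093994)])
disc [[0.61434675 0.15870033 0.08      ]] arm ends [[0.63996674 0.30706196 0.05      ]
 [0.58427052 0.01435436 0.05      ]
 [0.75915857 0.13548628 0.05      ]
 [0.46839385 0.18392344 0.05      ]]
cup [[ 0.77626119 -0.19219538  0.        ]] jar [[0.36901234 0.0268847  0.        ]]
```

View pics/m.png

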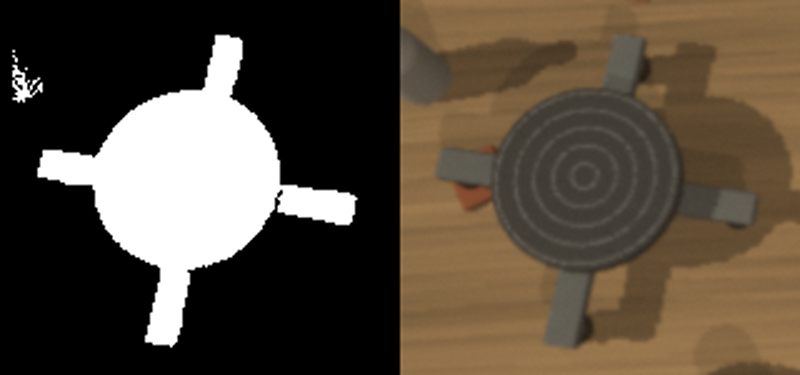

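```bash
python3 - <<'E'
from h import *
im=cv2.imread("pics/top0.png"); hsv=cv2.cvtColor(im,cv2.COLOR_BGR2HSV)
ms=(hsv[...,1]<60).astype(np.uint8)*255
d=np.zeros_like(ms); d[120:270,120:262]=ms[120:270,120:262]; d[130:165,115:130]=0
k=lambda r:cv2.getStructuringElement(cv2.MORPH_ELLIPSE,(r,r))
o=cv2.morphologyEx(d,cv2.MORPH_OPEN,k(25))
c=max(cv2.findContours(o,cv2.RETR_EXTERNAL,cv2.CHAIN_APPROX_NONE)[0],key=cv2.contourArea)
p=onplane("top",c.reshape(-1,2),.08)[:,:2]; C,r=cv2.minEnclosingCircle((p*1000).astype(np.float32)); 
e=cv2.fitEllipse((p*1000).astype(np.float32)); print("disc",C,r,e)
ctr=np.array(e[0])/1000
ends=onplane("top",[(125.2,185.2),(251.6,203.6),(201.6,134.4),(174.4,258.4)],.05)[:,:2]
print(ends, np.degrees(np.arctan2(*(ends-ctr).T[::-1])),np.linalg.norm(ends-ctr,axis=1))
# arm axis by strip centroid
for x in range(228,250,4): 
    ys=np.where(d[180:225,x])[0]+180; print(x,ys.min(),ys.max(),onplane("top",[(x,ys.mean())],.05)[0,:2].round(4),end=' ')
a=np.radians(-100.2)
for a in np.radians([-99.5,-101]):
    f=ctr+.13*np.array([np.cos(a),np.sin(a)]); print(f,"pix",pix("side",[[*f,.05],[*f,.022],[*f,.005]]).round(1).tolist(),pix("top",[[*f,.05]]))
s=cv2.imread("pics/side0.png"); cv2.imwrite("pics/s1.png",cv2.resize(s[215:315,220:345],None,fx=6,fy=6,interpolation=cv2.INTER_CUBIC))
E
```

```text
disc (614.4173583984375, 162.35736083984375) 85.98831939697266 ((614.4551391601562, 160.90615844726562), (163.5002899169922, 167.15794372558594), 147.4881591796875)
[[0.64445673 0.30918601]
 [0.58291242 0.01529949]
 [0.76046506 0.13165919]
 [0.46783284 0.18971652]] [  78.56171331 -102.22309685  -11.32690352  168.88336485] [0.15128453 0.14898404 0.14891032 0.14942602]
228 194 205 [0.5958 0.0693] 232 195 206 [0.5929 0.0601] 236 196 207 [0.59  0.051] 240 196 208 [0.5883 0.0418] 244 196 209 [0.5865 0.0327] 248 197 209 [0.5848 0.0235] [0.59299895 0.03268903] pix [[281.8, 239.3], [282.3, 250.6], [282.5, 257.2]] [[243.93750015 199.76569595]]
[0.58964997 0.03329462] pix [[283.5, 239.8], [283.9, 251.1], [284.2, 257.7]] [[243.69752128 201.19664764]]
```

View pics/s1.png

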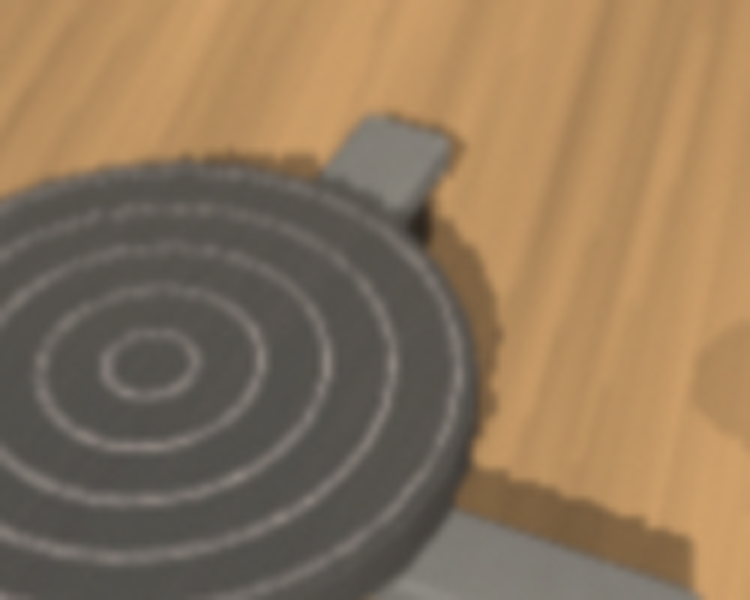

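```bash
cat >> h.py <<'E'
CTR=np.array([.6142,.1612]); A=np.radians(-101.5); OUT=np.array([np.cos(A),np.sin(A)]); FOOT=CTR+.13*OUT
G=.043
def go(xy,z,v=.15,**k): return robot.move_straight([*xy,z],speed=v,**k)
def pick(mid,yaw,f=60):   # yaw: long axis direction pointing towards the stand
    u=np.array([np.cos(yaw),np.sin(yaw)]); g=np.array(mid)-G*u
    robot.command_gripper(.046); robot.movep([*g,.06],quat(yaw+np.pi/2))
    go(g,.02); hit=go(g,-.006,.012,force_limit=3); z=robot.get_obs()["eef_pos"][2]
    go(g,z+.0025,.02); robot.command_gripper(.0,f_grip=f)
    o=robot.get_obs(); print("touch",hit,z,"width",o["width"],"t",o["t"]); return z
E
python3 - <<'E'
from h import *
print("tip end side",onplane("side",[(288.7,236.3)],.05),"expected",CTR+.146*OUT)
print(FOOT, robot.solve_ik([*(FOOT+OUT*G),.01],quat(A+np.pi-np.pi/2)),robot.solve_ik([*(FOOT+OUT*G),.01],quat(A+np.pi+np.pi/2)))
print(robot.solve_ik([.53,-.31,.01],quat(np.pi)),robot.solve_ik([.53,-.31,.01],quat(0)))
pick([.5283,-.2685],np.pi-1.5582)
g=robot.get_obs()["eef_pos"]; go(g[:2],.05,.1)
print(robot.get_obs()["width"],robot.get_obs()["joint_positions"].round(2))
cv2.imwrite("pics/t2.png",cv2.resize(robot.camera("top")[160:300,300:460,::-1],None,fx=3.5,fy=3.5))
E
```

```text
tip end side [[0.582764   0.02166738 0.05      ]] expected [0.58509228 0.01813099]
[0.58828217 0.03380979] [-1.89288574e-01  3.60925960e-01  1.93581928e+00 -4.44089210e-16
  8.44847415e-01  1.14242904e-02] None
[-0.69432691  0.42221354  1.84982509  0.          0.86955403  2.44726574] [-6.94326914e-01  4.22213541e-01  1.84982509e+00 -4.44089210e-16
  8.69554026e-01 -6.94326914e-01]
touch True -0.002300644698437524 width 0.027851613566915425 t 6.6417
0.027463577278544888 [-0.7   0.36  1.84 -0.    0.94  2.43]
```

View pics/t2.png

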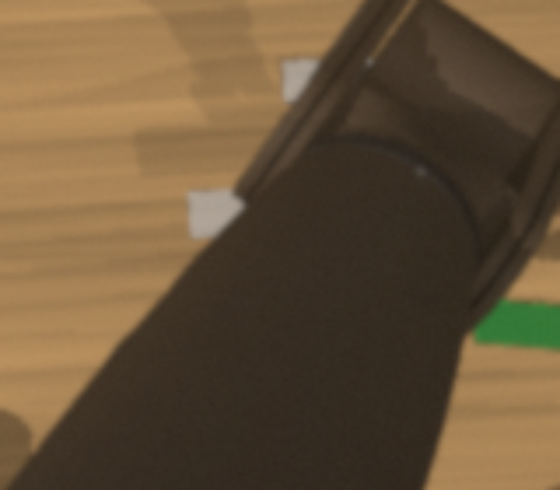

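```bash
sed -i 's/FOOT=CTR+.13\*OUT/FOOT=CTR+.13*OUT+[-.0015,.0003]/; s/quat(yaw+np.pi\/2)/quat(yaw-np.pi\/2)/' h.py
cat >> h.py <<'E'
QI=quat(A+np.pi/2)
def at(s): return FOOT+OUT*(s+G)   # TCP xy with shim centre s outward of foot
E
python3 - <<'E'
from h import *
g=robot.get_obs()["eef_pos"]; go(g[:2],.003,.08,force_limit=3); robot.command_gripper(.046); go(g[:2],.05)
z=pick([.5283,-.2685],np.pi-1.5582)
g=robot.get_obs()["eef_pos"]; go(g[:2],.05,.1)
robot.movep([*at(.10),.05],QI)
hit=go(at(.10),-.006,.02,force_limit=2.5); o=robot.get_obs(); print(hit,o["eef_pos"],o["width"],o["contact_force"],o["t"])
go(at(.10),o["eef_pos"][2]+.0008,.02)
cv2.imwrite("pics/t3.png",cv2.resize(robot.camera("side")[150:330,200:400,::-1],None,fx=3.5,fy=3.3))
E
```

```text
touch True -0.0022572716642605024 width 0.02788350513885849 t 14.3167
True [ 5.58309406e-01 -1.06072945e-01  2.51719013e-04] 0.027815777440870673 [-0.15820275  0.70693647  3.22782533] 17.9833
```

View pics/t3.png

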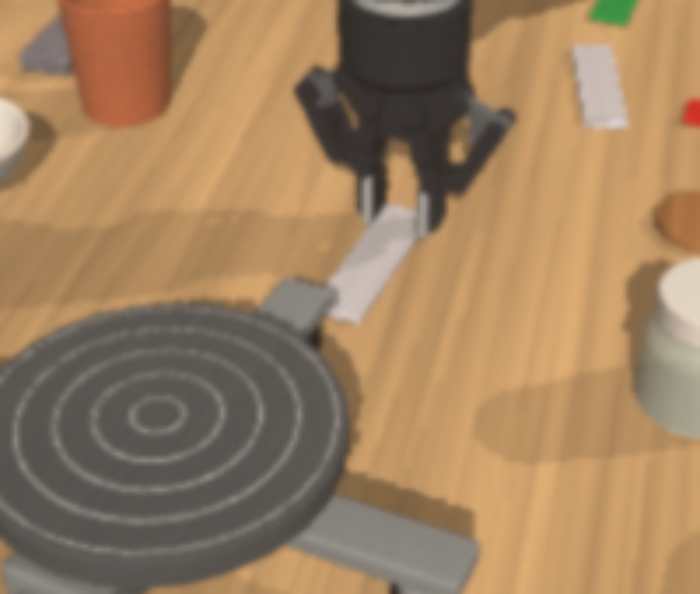

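```bash
python3 - <<'E'
from h import *
print(onplane("side",[(298.6,245.8)],.006), "exp",FOOT+OUT*.045)
s=cv2.imread("pics/t3.png")
P=np.array([FOOT,FOOT+OUT*.045,FOOT+OUT*.10,FOOT+OUT*.155])
print((pix("side",np.c_[P,np.full(4,.006)])-[200,150])*[3.5,3.3])
# shim pixel outline
hsv=cv2.cvtColor(s,cv2.COLOR_BGR2HSV); m=((hsv[...,1]<60)&(hsv[...,2]>130)).astype(np.uint8)*255
m[:, :325]=0; m[:200]=0; m[330:]=0; m[:,440:]=0
c=max(cv2.findContours(m,0,1)[0],key=cv2.contourArea); print(cv2.approxPolyDP(c,6,True).reshape(-1,2).tolist())
q=cv2.approxPolyDP(c,6,True).reshape(-1,2)/[3.5,3.3]+[200,150]; print(onplane("side",q,.006)[:,:2].round(4).tolist())
E
```

```text
[[ 0.57032169 -0.00415038  0.006     ]] exp [ 0.57781061 -0.00998682]
[[299.24902709 355.7591212 ]
 [334.58229428 307.89305683]
 [373.9705215  254.50916175]
 [409.68642356 206.08027012]]
[[426, 200], [415, 211], [386, 204], [372, 220], [364, 200], [368, 229], [325, 285], [325, 299], [333, 299], [326, 314], [359, 321], [428, 232]]
[[0.5472, -0.1266], [0.5516, -0.1133], [0.5708, -0.1167], [0.5756, -0.098], [0.5851, -0.118], [0.5759, -0.0883], [0.5881, -0.0291], [0.585, -0.0166], [0.5806, -0.0176], [0.5812, -0.0037], [0.5618, -0.0017], [0.5397, -0.0933]]
```

```bash
python3 - <<'E'
from h import *
z=robot.get_obs()["eef_pos"][2]; f0=robot.get_obs()["contact_force"]
def ins(s,v): 
    h=go(at(s),z,v,force_limit=15); o=robot.get_obs(); print(s,h,(o["contact_force"]-f0).round(2),o["eef_pos"].round(4),round(o["t"],2))
    return h
for s,v in((.055,.06),(.045,.03),(.038,.03),(.03,.03),(.02,.03),(.006,.03)):
    if ins(s,v): break
cv2.imwrite("pics/s4.png",cv2.resize(robot.camera("side")[200:290,230:340,::-1],None,fx=6,fy=6,interpolation=cv2.INTER_CUBIC))
E
```

```text
0.055 False [-0.15  1.24 -0.1 ] [ 0.5671 -0.0616  0.0006] 19.19
0.045 False [-1.58 -5.33  0.1 ] [ 0.5693 -0.0538  0.0008] 19.68
0.038 False [-1.61 -6.6  -0.91] [ 0.5707 -0.0471  0.0007] 20.06
0.03 False [-0.66 -6.08 -1.93] [ 5.721e-01 -3.930e-02  5.000e-04] 20.48
0.02 False [-0.35 -5.34 -1.78] [ 5.739e-01 -2.920e-02  3.000e-04] 20.96
0.006 False [-1.19 -4.76 -0.94] [ 5.766e-01 -1.550e-02  3.000e-04] 21.57
```

View pics/s4.png

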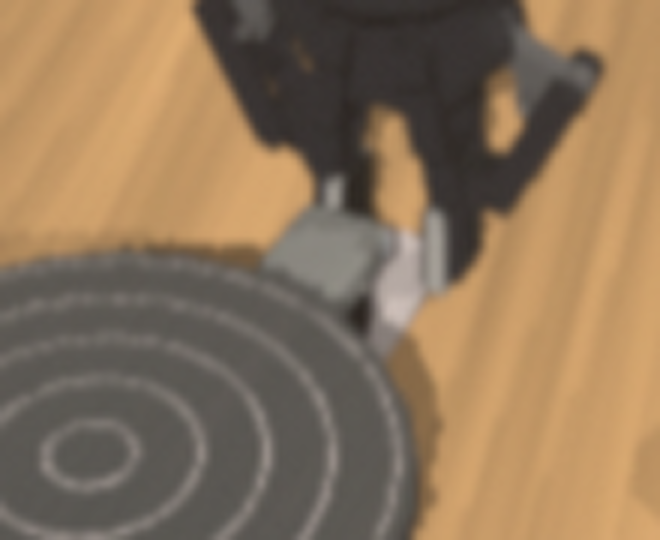

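```bash
python3 - <<'E'
from h import *
L=np.array([.98,-.199])
f=lambda p,z:((pix("side",[[*p,z]])[0]-[230,200])*6).round(0)
print("ball c",f(FOOT,.0215),"ball right",f(FOOT-.016*L,.0215))
for d in(.015,-.015): print("shim edge",d,[f(FOOT-d*L+OUT*t,.006) for t in(-.02,0,.02)])
for d in(.015,-.015): print("arm edge",d,[f(FOOT-d*L+OUT*t,.05) for t in(-.02,0,.015)])
hsv=cv2.cvtColor(cv2.imread("pics/s4.png"),cv2.COLOR_BGR2HSV)
for r in(250,270,300,310,320,330): print(r,hsv[r,340:440:6].tolist())
E
```

```text
ball c [332. 311.] ball right [378. 325.]
shim edge 0.015 [array([348., 402.]), array([376., 360.]), array([403., 320.])]
shim edge -0.015 [array([261., 374.]), array([291., 333.]), array([319., 294.])]
arm edge 0.015 [array([345., 296.]), array([374., 255.]), array([395., 226.])]
arm edge -0.015 [array([255., 269.]), array([285., 229.]), array([308., 200.])]
250 [[24, 18, 139], [21, 18, 139], [22, 20, 138], [19, 21, 135], [19, 22, 130], [19, 23, 120], [17, 21, 111], [17, 16, 115], [9, 14, 127], [9, 24, 136], [9, 26, 165], [9, 25, 191], [9, 27, 188], [11, 25, 164], [13, 25, 143], [17, 23, 154], [17, 22, 162]]
270 [[25, 20, 141], [23, 21, 143], [25, 20, 141], [22, 21, 133], [21, 22, 117], [18, 25, 103], [16, 26, 107], [10, 28, 136], [10, 27, 168], [12, 26, 178], [12, 26, 180], [11, 27, 181], [11, 25, 176], [12, 28, 157], [16, 24, 138], [17, 23, 155], [16, 20, 163]]
300 [[21, 24, 107], [23, 23, 100], [20, 25, 90], [18, 36, 70], [15, 40, 63], [8, 30, 92], [9, 26, 139], [11, 27, 177], [11, 26, 193], [11, 26, 199], [11, 26, 197], [10, 27, 197], [11, 28, 191], [13, 40, 177], [14, 77, 168], [16, 108, 177], [16, 110, 185]]
310 [[17, 27, 86], [17, 31, 75], [17, 40, 57], [14, 62, 45], [13, 58, 53], [11, 33, 84], [10, 30, 129], [8, 27, 170], [10, 27, 200], [10, 26, 204], [9, 25, 202], [10, 27, 196], [14, 43, 185], [14, 79, 183], [15, 112, 195], [16, 122, 202], [16, 122, 203]]
320 [[17, 26, 88], [13, 31, 73], [15, 46, 55], [15, 67, 46], [10, 56, 55], [9, 37, 90], [11, 28, 129], [11, 26, 154], [11, 28, 176], [10, 25, 186], [10, 29, 195], [13, 42, 189], [14, 79, 187], [16, 114, 199], [16, 121, 204], [16, 121, 204], [16, 123, 204]]
330 [[16, 25, 112], [18, 26, 97], [17, 29, 80], [13, 35, 65], [9, 37, 69], [10, 30, 101], [11, 27, 130], [9, 26, 135], [11, 26, 138], [11, 30, 146], [12, 44, 156], [14, 80, 169], [16, 113, 189], [16, 122, 203], [16, 121, 205], [16, 121, 204], [16, 123, 204]]
```

```bash
python3 - <<'E'
from h import *
L=np.array([.98,-.199]); D=.0025*L
z=robot.get_obs()["eef_pos"][2]
def st(n): o=robot.get_obs(); print(n,o["contact_force"].round(2),o["eef_pos"].round(4),round(o["t"],2))
print(go(at(.006)+D,z,.01,force_limit=12)); st("shift")
robot.command_gripper(.05); st("open")
go(at(.006)+D,z+.002,.02); go(at(.09)+D,z+.004,.08); go(at(.09),.10); st("out")
cv2.imwrite("pics/s5.png",cv2.resize(robot.camera("side")[200:290,230:340,::-1],None,fx=6,fy=6,interpolation=cv2.INTER_CUBIC))
im=robot.camera("top")[150:250,150:310,::-1]
cv2.imwrite("pics/t5.png",cv2.resize(im,None,fx=4.5,fy=4.5,interpolation=cv2.INTER_CUBIC))
E
```

```text
True
shift [-0.81  0.09  3.58] [ 5.768e-01 -1.560e-02  3.000e-04] 21.91
open [-0.16  0.26 -0.09] [ 0.5755 -0.0153 -0.0012] 22.25
out [-0.67  0.08 -0.21] [ 0.5596 -0.0958  0.0991] 24.64
```

View pics/s5.png

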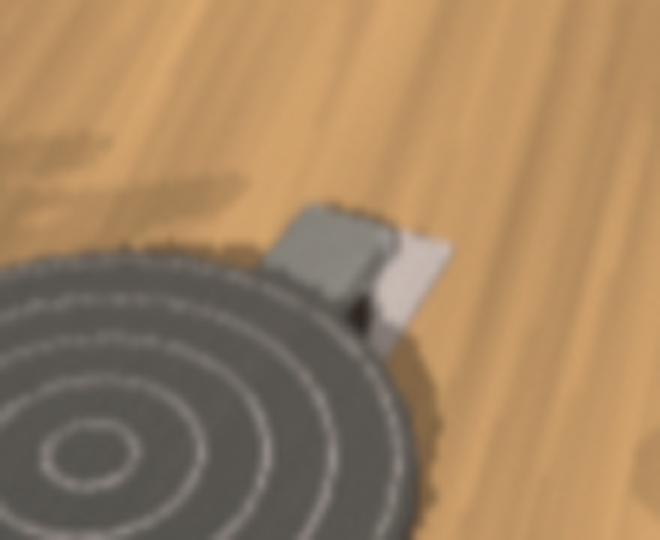

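```bash
python3 - <<'E'
from h import *
L=np.array([.98,-.199])
for px in [(450,245),(410,318),(382,358)]:
    p=onplane("side",[(px[0]/6+230,px[1]/6+200)],.006)[0,:2]-FOOT; print(px,"out",p@OUT,"lat",p@L)
# arm edge at z=.05 (top right edge) and left tip
for px in [(388,243),(352,297),(310,205),(268,262)]:
    p=onplane("side",[(px[0]/6+230,px[1]/6+200)],.05)[0,:2]-FOOT; print("arm",px,"out",p@OUT,"lat",p@L)
E
```

```text
(450, 245) out 0.05929705776067949 lat -0.014011876415145584
(410, 318) out 0.021930785707851345 lat -0.01665861761252457
(382, 358) out 0.0017667468597284827 lat -0.01628778180006546
arm (388, 243) out 0.006910914767215341 lat -0.016560813971368698
arm (352, 297) out -0.0193150512506879 lat -0.017106669312823307
arm (310, 205) out 0.013081381374975254 lat 0.013163782009752443
arm (268, 262) out -0.015740201456638857 lat 0.012832920456568921
```

View pics/t5.png

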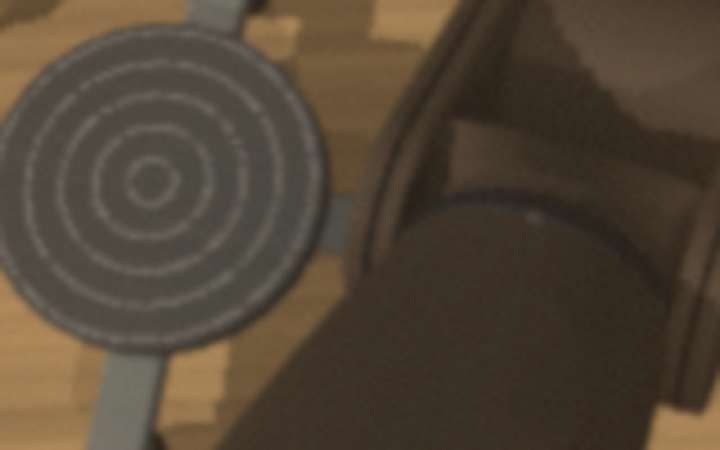

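```bash
python3 - <<'E'
from h import *
def st(n): o=robot.get_obs(); print(n,o["contact_force"].round(2),o["eef_pos"].round(4),round(o["t"],2))
robot.command_gripper(0.0)
go(FOOT,.10); go(FOOT,.058,.08); st("above")
h=go(FOOT,.03,.005,force_limit=2); st(f"touch {h}"); h=go(FOOT,.03,.004,force_limit=8); st(f"press {h}")
for i in range(4): robot.dwell(.15); st("hold")
E
```

```text
above [0.05 0.3  0.54] [0.5868 0.0341 0.0577] 26.98
touch True [-0.24 -0.54  4.13] [0.5868 0.0341 0.0495] 29.28
press True [-1.11 -0.18  4.09] [0.5868 0.0341 0.0495] 30.34
hold [-1.12  0.01  5.22] [0.5869 0.0341 0.0495] 30.49
hold [-1.04  0.5   4.84] [0.5869 0.0341 0.0495] 30.64
hold [-1.06  0.74  5.06] [0.5869 0.034  0.0495] 30.79
hold [-0.98  0.53  4.41] [0.5869 0.0341 0.0495] 30.94
```

```bash
python3 - <<'E'
from h import *
def st(n): o=robot.get_obs(); f=o["contact_force"]; print(n,f.round(2),o["eef_pos"].round(5),round(o["t"],2)); return f[2]
z=.0495
for k in range(12):
    z-=.0003; go(FOOT,z,.005,force_limit=15); robot.dwell(.1)
    if st(round(z,4))>9.5: break
for i in range(3): robot.dwell(.25); st("hold")
go(FOOT,.056,.02); st("off"); go(FOOT,.10); go(at(.09),.2)
robot.dwell(.3)
cv2.imwrite("pics/s6.png",cv2.resize(robot.camera("side")[200:290,230:340,::-1],None,fx=6,fy=6,interpolation=cv2.INTER_CUBIC)); st("end")
E
```

```text
0.0492 [-0.92 -0.87  5.4 ] [0.58688 0.03405 0.04948] 31.29
0.0489 [-2.36  0.15  6.71] [0.58688 0.03407 0.04945] 31.64
0.0486 [-2.7   0.11  7.59] [0.58687 0.0341  0.04939] 31.99
0.0483 [-3.67  0.6   8.79] [0.58692 0.03404 0.0494 ] 32.34
0.048 [-4.71 -0.8  10.4 ] [0.58693 0.03407 0.04938] 32.69
hold [-4.57  0.46 10.68] [0.58694 0.03406 0.04938] 32.94
hold [-3.85  0.05  9.61] [0.5869  0.03406 0.04934] 33.19
hold [-4.23 -0.11 10.34] [0.58695 0.03406 0.04937] 33.44
off [ 0.4  -0.05  0.42] [0.5866  0.03411 0.05565] 33.99
end [-0.19 -0.11 -0.15] [ 0.56022 -0.09588  0.19975] 36.04
```

View pics/s6.png

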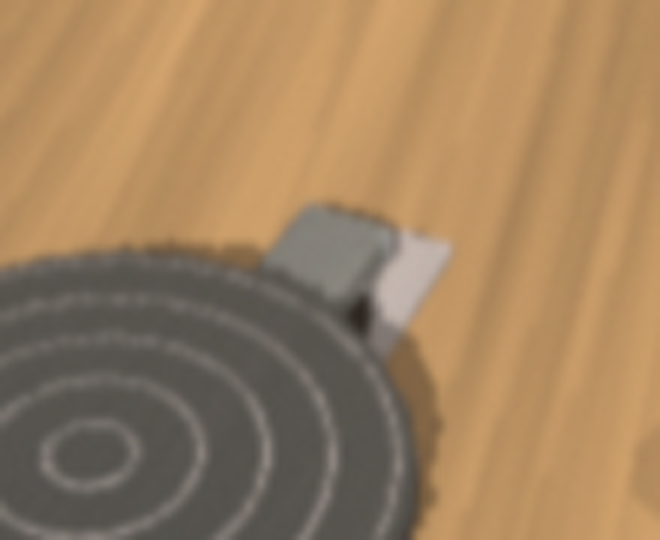

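Under a 10 N press the arm gave only about 0.1 mm. The picture shows the shim unmoved under the foot, its outer corner still at (450,245), and the arm in the same place. Handing in.

```bash
python3 -c "
from bench import robot
print(robot.sign_off())"
```

```text
the job is handed in; nothing more can be done
None
```

The job is done and handed in: one shim carries the hanging foot snugly, so I left the other two on the bench. Sign-off reports no verdict, so I don't know how it was judged.

- **Inserting:** I gripped the middle shim by its outer end and slid it under along the arm. The foot met it with 5–6 N of sideways drag and about 2 N downward, which told me one was enough.
- **Press check:** I held about 10 N (9.6–10.7 N) on the pad for about 0.75 s, and it gave only about 0.1 mm. The last picture shows the shim and foot unmoved. The gripper was clear and empty, with about zero contact force, 36 s in.
- **Position:** in the side view the shim's centre is within about 1 mm sideways of the arm's, and it ends about 4 mm outward of the foot's middle lengthwise.

**What went wrong or disagreed:**
- My first grasp used the wrong wrist turn for the insertion, so I put the shim down and gripped it again.
- A 2.5 mm sideways correction under the foot stopped almost at once on its force limit; the later picture showed it was not needed.
- My first press settled back to about 5 N, so I pressed again in small steps.
- The two cameras disagreed by about 3 mm on where the foot is, so I used the middle.
- I didn't go near the cup, but I didn't measure its position again at the end.

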